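# Load the glaze tests onto the kiln shelf in rack order

### The arm

A 6-joint arm with a two-finger parallel gripper is mounted at the origin on the work surface. World frame = base frame: x ahead of the robot, y to its left, z up, the work surface at z = 0. Lengths are in m, angles in rad, forces in N, time in s.
With the tool pointing down it reaches from about 0.3 to 0.825 m from the base axis. Payload 5.4 kg.
Tool frame: the origin (TCP) lies at the very end of the fingers, on their centre line; the grasp point (between the pads) lies 19 mm behind it; z points along the fingers, x is the direction in which the jaws open and shut, and the axes are right-handed (so a half turn about z gives the same grasp; the last joint's range is limited). The gripper opens to 92 mm and grips with 3 to 60 N. Pads are 20 mm wide; open, the fingers measure 128 mm over their backs; the gripper's body (75 mm by 189 mm) begins 69 mm behind the grasp point.
Start: joints at [1.13, 0.158, 1.597, -0, 1.386, -0.21], TCP at [0.132, 0.56, 0.215] pointing down, gripper open.
Joint ranges: [-2.91, 2.91], [-0.94, 2.29], [0.18, 2.7], [-1.29, 4.43], [0.17, 2.64], [-3, 3]. Speed limits (rad/s): [2.57, 2.57, 3.14, 3.14, 3.14, 3.14].

### API

Orientations are given as a rotation vector (axis times angle).
In Python, from workcell import bot gives the robot as it stands. Calls block until the motion is done:
- bot.goto(position, orientation): joint-space move of the TCP to a pose.
- bot.line_to(position, rot=None, max_speed=0.15): straight line of the TCP; rot=None keeps the orientation; max_speed is the mean speed in m/s.
- bot.set_joints(angles): joint-space move.
- bot.set_gripper(opening, newtons=None): opening from 0.0 (shut) to 1.0 (fully open); newtons is the grip in N (None keeps the last); returns when the fingers have stopped.
- bot.hold(seconds).
- bot.inverse_kinematics(position, orientation): joint angles nearest the present ones, or None.
- bot.read_camera(name): name is "side" or "top" or "wrist"; returns a dict with "pixels" (400x640x3 uint8, blue, green, red), "fx", "fy", "cx", "cy" (pixels), "R" (3x3) and "t" (3): a world point X has camera coordinates R X + t. Camera axes: x right, y down, z forward; pixel columns grow to the right and rows downward; lengths in m; the calibration is good to about 2 mm. The wrist camera is an equidistant fisheye: a pixel r from the principal point sees the ray r / f radians off the axis. A picture is of the moment at which its call begins. There is no depth.
A pose or a line that the arm cannot do raises bot.MotionError and nothing moves.
- bot.job_done(): hands the job in, once; it reports no verdict.
Readings, each from a call of its own:
- bot.current_clock(): time.
- bot.current_joints(): joint angles.
- bot.current_joint_vel(): joint speeds.
- bot.current_effort(): joint torques, N m.
- bot.current_ee_pos(): TCP position.
- bot.current_tool_rot(): TCP orientation.
- bot.current_contact_force(): force on the tool from outside, world axes, zero at the start.
- bot.current_ft_torque(): the same for the moment, N m.
- bot.current_opening(): opening from 0.0 (shut) to 1.0 (fully open).
Only numpy, scipy, OpenCV 4.12 (cv2) and the standard library are available. Lean on these libraries where they do the work, as an engineer would, in place of code of your own. Each camera call takes 0.05 s, during which the arm holds its last target. There are 200 camera calls.

### The job

Move the four glaze test cups from the wooden rack to the kiln shelf for firing, one cup standing fully on each clay pad and in the same order from left to right as on the rack, because the position is the only record of each glaze once it is fired. Keep the cups upright, set them down gently without dropping them, and leave the glaze jars where they stand.

Things in the scene. Friction and masses are not known exactly. Their poses are not given: they have to be found in the camera images.
- cup_blue: Loose cobalt blue glazed test cup with a bare pink clay foot: plain round tumbler, no handle, open top, 78 mm tall, 42 mm across the foot, widening evenly to 52 mm at the rim, wall 4 mm, about 0.13 kg. Origin: centre of its underside; z up. It starts upright on the rack, 95 mm in front of (on the rack's -x side of) the jar of its colour, up to 6 mm off either way.
- jar_blue: Loose squat glaze jar, cobalt blue body, white lid with a cobalt blue spot; 55 mm across, 58 mm tall. Origin: centre of its underside; z up. Stands in the rack's back row and stays there; it marks the place in the row that the cup of its colour came from.
- cup_green: Loose leaf green glazed test cup with a bare pink clay foot: plain round tumbler, no handle, open top, 78 mm tall, 42 mm across the foot, widening evenly to 52 mm at the rim, wall 4 mm, about 0.13 kg. Origin: centre of its underside; z up. It starts upright on the rack, 95 mm in front of (on the rack's -x side of) the jar of its colour, up to 6 mm off either way.
- jar_green: Loose squat glaze jar, leaf green body, white lid with a leaf green spot; 55 mm across, 58 mm tall. Origin: centre of its underside; z up. Stands in the rack's back row and stays there; it marks the place in the row that the cup of its colour came from.
- cup_yellow: Loose yellow glazed test cup with a bare pink clay foot: plain round tumbler, no handle, open top, 78 mm tall, 42 mm across the foot, widening evenly to 52 mm at the rim, wall 4 mm, about 0.13 kg. Origin: centre of its underside; z up. It starts upright on the rack, 95 mm in front of (on the rack's -x side of) the jar of its colour, up to 6 mm off either way.
- jar_yellow: Loose squat glaze jar, yellow body, white lid with a yellow spot; 55 mm across, 58 mm tall. Origin: centre of its underside; z up. Stands in the rack's back row and stays there; it marks the place in the row that the cup of its colour came from.
- cup_black: Loose black glazed test cup with a bare pink clay foot: plain round tumbler, no handle, open top, 78 mm tall, 42 mm across the foot, widening evenly to 52 mm at the rim, wall 4 mm, about 0.13 kg. Origin: centre of its underside; z up. It starts upright on the rack, 95 mm in front of (on the rack's -x side of) the jar of its colour, up to 6 mm off either way.
- jar_black: Loose squat glaze jar, black body, white lid with a black spot; 55 mm across, 58 mm tall. Origin: centre of its underside; z up. Stands in the rack's back row and stays there; it marks the place in the row that the cup of its colour came from.
- rack: Fixed low wooden rack, 424 mm long (y), board top at z = 38 mm. Origin: at table level under the middle of the cup row; y along the row, to the robot's left; x from cups to jars. Four places, y = +135, +45, -45, -135 mm, colours vary: cups at x = 0, jars at x = +95. Board from x = -45 to +140. Strip 10 mm high at x = 47; end cheeks (y = +-206) 18 mm, back rail 30 mm above the board.
- kiln_shelf: Fixed white slab, x -87 to +63, y +-235 mm, top z = 46 mm, with 4 terracotta round pads fixed on it, 72 mm across, tops z = 52, at x = 0, y = +135, +45, -45, -135. Origin: at table level under the middle of the pad row; y along it, to the robot's left; x away from the robot. Loose on it: posts 30 x 30 x 50 tall at y = +-214, cone pack 20 x 56 x 41 tall at x = -62, y = 0.
Things that resemble listed ones, but are neither listed nor needed, are in the scene too. Leave any red look-alike of the cup_black alone. What is shaped like the cup_green but red is not meant.

How it is judged:
By the outcome, as a careful person would: the job done as asked, in the order asked, and still so for the second after the job is handed in, with the robot touching nothing.
It also fails if it takes over 109 s, if anything falls off the work surface, if the arm or the gripper's body presses on something with over 40 N, if the wrist force passes 120 N, or if a joint passes its speed limit or range.

## Working session

There is one attempt and no reset: what is moved stays moved. The work goes in short steps, each a Python script; the robot and the scene stay as the last script left them, time stands still between calls to the robot, and variables do not carry over. Pictures are saved under pics/ and viewed, about 12 in all and at most 16, crops included, and the job is handed in when it is done.

```bash
ls; mkdir -p pics
python3 - <<'E'
from workcell import bot
import cv2
for n in("top","side"):
    c=bot.read_camera(n); cv2.imwrite(f"pics/{n}0.png",c["pixels"]); print(n,{k:c[k] for k in c if k!="pixels"})
print(bot.current_clock(),bot.current_tool_rot())
E
```

```text
pics
top {'fx': 367.78535827677973, 'fy': 367.78535827677973, 'cx': 318.05117448064055, 'cy': 199.03869646308456, 'R': array([[ 0.0127841 , -0.99991587,  0.0021945 ],
       [-0.99822995, -0.01288996, -0.05805864],
       [ 0.05808204, -0.00144839, -0.99831076]]), 't': array([-0.02062072,  0.50018401,  0.98433387])}
side {'fx': 363.98459223064526, 'fy': 363.98459223064526, 'cx': 320.5995328897268, 'cy': 202.02959494283843, 'R': array([[ 0.95134099, -0.30743647,  0.02081204],
       [-0.19282028, -0.64663038, -0.73803082],
       [ 0.24035529,  0.69810598, -0.67444597]]), 't': array([-0.4471992 ,  0.13957837,  0.85719434])}
0.1 [ 2.46179608e+00  1.95046116e+00 -2.33386009e-03]
```

View pics/top0.png

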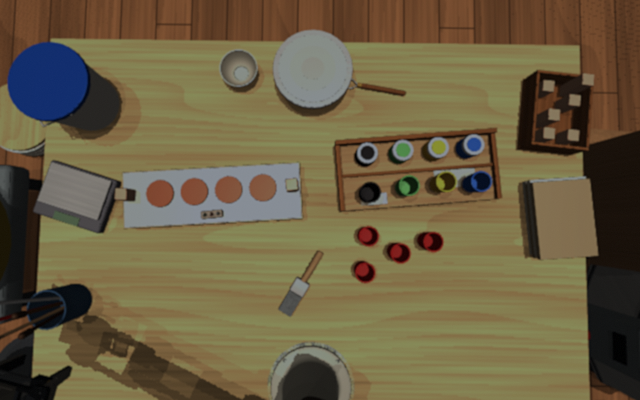

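View pics/side0.png

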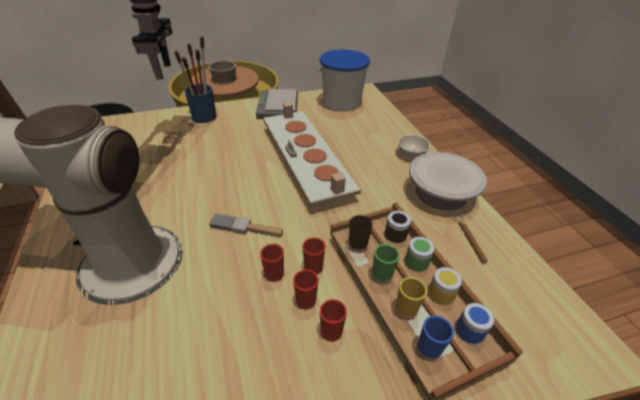

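The top view shows the rack's cups at black (370,192), green (407,186), yellow (445,182) and blue (480,182). Left is +y, so that is the left-to-right order. The pads are at (160,193), (194,190), (228,189) and (262,187), and the four red look-alikes stand in front of the rack. Next I'll enlarge the crops.

Run:
```python
import cv2
a=cv2.imread("pics/top0.png")
z=lambda i:cv2.resize(i,None,fx=4,fy=4,interpolation=cv2.INTER_CUBIC)
f=lambda i:cv2.convertScaleAbs(i,alpha=1.6,beta=15)
cv2.imwrite("pics/c1.png",cv2.vconcat([f(z(a[120:215,320:520])),f(z(a[150:200+35,115:315]))][:1]))
cv2.imwrite("pics/c2.png",f(z(a[150:235,115:315])))
```

```text
(no output)
```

View pics/c1.png

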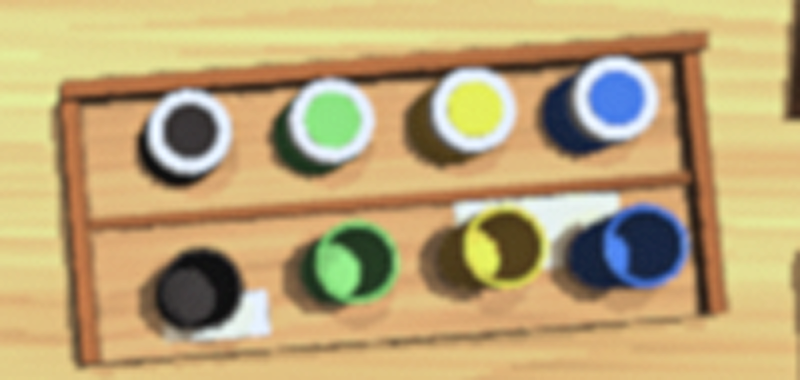

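View pics/c2.png

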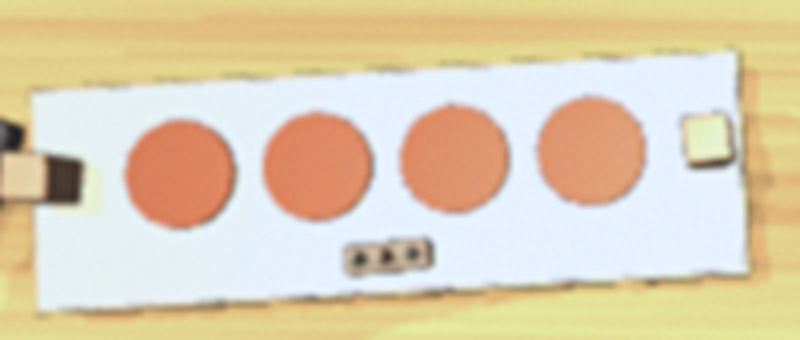

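The crops give rim centres (x4 pixels) of black (199,290), green (357,263), yellow (504,247) and blue (645,246). The lids are at (189,131), (331,121), (473,111) and (614,98). The pads are at (180,174), (318,166), (455,158) and (591,150).

```bash
cat > h.py <<'E'
import numpy as np
from workcell import bot
def ray(c,u,v,z):
    d=c["R"].T@np.array([(u-c["cx"])/c["fx"],(v-c["cy"])/c["fy"],1]); o=-c["R"].T@c["t"]
    return (o+d*(z-o[2])/d[2])
def grid(P,Q):  # 2D rigid fit of Q model to P
    m=P.mean(0);q=Q.mean(0);H=(Q-q).T@(P-m);th=np.arctan2(H[0,1]-H[1,0],H[0,0]+H[1,1])
    R=np.array([[np.cos(th),-np.sin(th)],[np.sin(th),np.cos(th)]]);return th,m-R@q,R
E
python3 - <<'E'
from h import *
np.set_printoptions(precision=4,suppress=True)
c=bot.read_camera("top")
def pts(l,ox,oy,z): return np.array([ray(c,(u+.5)/4-.5+ox,(v+.5)/4-.5+oy,z)[:2] for u,v in l])
cups=pts([(199,290),(357,263),(504,247),(645,246)],320,120,.116)
jars=pts([(189,131),(331,121),(473,111),(614,98)],320,120,.096)
pads=pts([(180,174),(318,166),(455,158),(591,150)],115,150,.052)
Y=np.array([.135,.045,-.045,-.135])
for P,x in((jars,.095),(pads,0)):
    Q=np.c_[np.full(4,x),Y]; th,t,R=grid(P,Q); print("yaw",th,"origin",t,"res mm",1e3*(P-(Q@R.T+t)))
    if x: print("cups in rack",(cups-t)@R)
print(cups,pads,np.linalg.norm(cups,axis=1),np.linalg.norm(pads,axis=1))
from scipy.spatial.transform import Rotation as Ro
print(Ro.from_rotvec(bot.current_tool_rot()).as_matrix())
E
```

```text
yaw 0.09059266007025021 origin [ 0.5319 -0.2777] res mm [[ 0.4442 -0.5878]
 [-0.1748 -0.2242]
 [-0.7846  0.0299]
 [ 0.5153  0.7822]]
cups in rack [[-0.0062  0.1397]
 [ 0.0028  0.0419]
 [ 0.0056 -0.0488]
 [-0.0005 -0.135 ]]
yaw 0.07156857391637969 origin [0.518  0.2658] res mm [[ 0.0413 -0.3086]
 [ 0.015  -0.4762]
 [-0.0132 -0.0841]
 [-0.0431  0.8689]]
[[ 0.513  -0.1392]
 [ 0.5309 -0.2358]
 [ 0.5419 -0.3258]
 [ 0.5436 -0.4122]] [[0.5084 0.4001]
 [0.5148 0.3102]
 [0.5212 0.2208]
 [0.5276 0.132 ]] [0.5316 0.5809 0.6323 0.6822] [0.647  0.601  0.566  0.5439]
[[ 0.2288  0.9735 -0.0006]
 [ 0.9735 -0.2288 -0.0013]
 [-0.0014 -0.0003 -1.    ]]
```

Both rows fit to under 1 mm. The cup offsets from the rack grid stay within about 6 mm, as specified. I'll grip across x with a partial opening, which clears the neighbouring cups, the strip and the jars. I'll start with black and check it before doing the rest.

```bash
cat >> h.py <<'E'
from scipy.spatial.transform import Rotation as Ro
def down(a):
    c,s=np.cos(a),np.sin(a); return Ro.from_matrix([[c,s,0],[s,-c,0],[0,0,-1.]]).as_rotvec()
CUP=dict(black=(.513,-.1392),green=(.5309,-.2358),yellow=(.5419,-.3258),blue=(.5436,-.4122))
PAD=dict(black=(.5084,.4001),green=(.5148,.3102),yellow=(.5212,.2208),blue=(.5276,.132))
UP,D,YR,YP=.205,.031,.0906,.0716   # D: TCP height above the cup's underside
def pick(k):
    x,y=CUP[k]; r=down(YR)
    bot.set_gripper(.76,20)
    bot.goto([x,y,UP],r)
    bot.line_to([x,y,.038+D],max_speed=.1)
    bot.set_gripper(0,20)
    print(k,"width mm",round(92*bot.current_opening(),1),"clock",bot.current_clock())
    bot.line_to([x,y,UP],max_speed=.12)
    print("lifted width",round(92*bot.current_opening(),1),bot.current_contact_force().round(2))
def place(k):
    x,y=PAD[k]
    bot.line_to([x,y,UP],down(YP),max_speed=.3)
    bot.line_to([x,y,.052+D+.006],max_speed=.1)
    f0=bot.current_contact_force()[2]
    for h in np.arange(.005,-.0041,-.001):
        bot.line_to([x,y,.052+D+h],max_speed=.02)
        f=bot.current_contact_force()[2]-f0
        if f>2: break
    print(k,"contact at mm",round(h*1e3,1),"f",round(f,2),"tcp",bot.current_ee_pos())
    bot.set_gripper(.67,20); bot.hold(.1)
    bot.line_to([x,y,UP],max_speed=.12)
    print("clock",bot.current_clock())
E
python3 - <<'E'
from h import *
import cv2
for p in list(CUP.values()): assert bot.inverse_kinematics([*p,.069],down(YR)) is not None
for p in list(PAD.values()): assert bot.inverse_kinematics([*p,.08],down(YP)) is not None
pick("black")
a=[cv2.convertScaleAbs(bot.read_camera(n)["pixels"],alpha=1.5,beta=15) for n in("side","wrist")]
cv2.imwrite("pics/lift1.png",cv2.vconcat([cv2.resize(i,(480,300)) for i in a]))
E
```

```text
black width mm 51.3 clock 5.4
lifted width 51.5 [ 0.5  0.4 -1.6]
```

View pics/lift1.png

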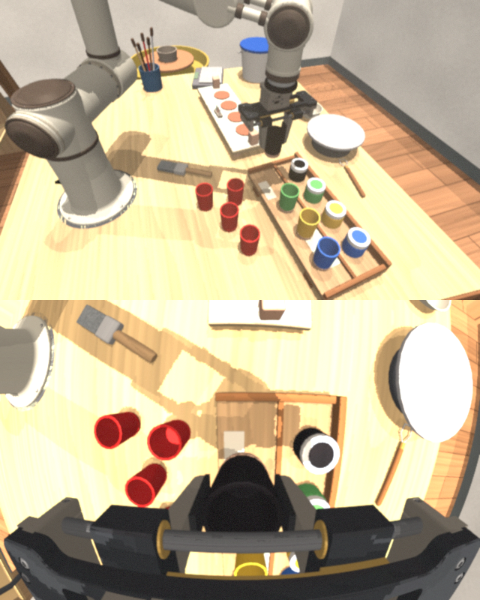

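The black cup is held upright between the pads, with 1.6 N of load that matches its weight. The other cups and the jars haven't moved. I'll place it now.

Run:
```python
from h import *
import cv2
place("black")
a=[cv2.convertScaleAbs(bot.read_camera(n)["pixels"],alpha=1.5,beta=15) for n in("side","wrist")]
cv2.imwrite("pics/pl1.png",cv2.vconcat([cv2.resize(i,(480,300)) for i in a]))
```

```text
black contact at mm 0.0 f 2.91 tcp [0.508625   0.4002377  0.08339228]
clock 13.1667
```

View pics/pl1.png

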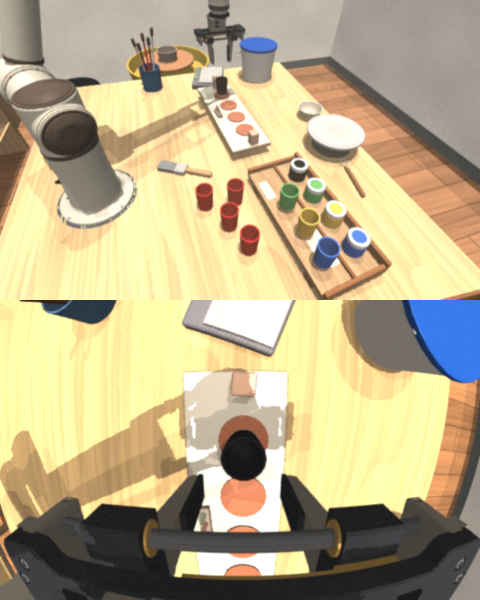

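The black cup stands upright on the leftmost pad, and it touched down at the expected height. Next are the other three.

Run:
```python
from h import *
import cv2
for k in("green","yellow","blue"):
    pick(k)
    assert bot.current_opening()*92>44,k
    place(k)
bot.goto([.45,-.12,.3],down(YR))
for n in("top","side"): cv2.imwrite(f"pics/{n}9.png",bot.read_camera(n)["pixels"])
a=cv2.convertScaleAbs(cv2.imread("pics/top9.png"),alpha=1.6,beta=15)
cv2.imwrite("pics/c9.png",cv2.resize(a[150:235,115:315],None,fx=4,fy=4,interpolation=cv2.INTER_CUBIC))
print(bot.current_clock())
```

```text
green width mm 51.6 clock 17.8
lifted width 51.7 [ 0.71 -0.13 -1.66]
green contact at mm 0.0 f 3.06 tcp [0.51507449 0.31028905 0.08337701]
clock 25.4833
yellow width mm 51.6 clock 30.0167
lifted width 51.6 [-0.01 -0.03 -1.02]
yellow contact at mm 0.0 f 2.75 tcp [0.52146945 0.22087115 0.08335555]
clock 37.7083
blue width mm 51.1 clock 42.225
lifted width 51.5 [ 0.23 -0.1  -1.98]
blue contact at mm 0.0 f 2.67 tcp [0.52787287 0.13201419 0.08335568]
clock 49.9083
51.0917
```

View pics/c9.png

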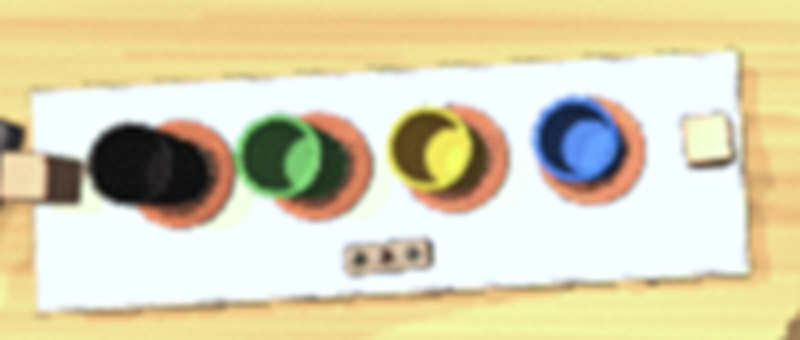

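View pics/side9.png

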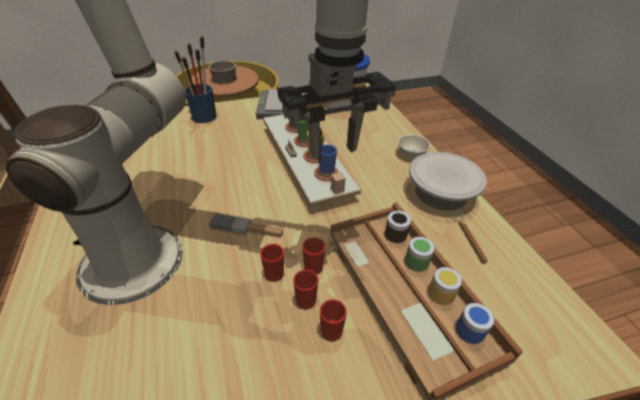

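The shelf crop shows rims at black (131,164), green (280,157), yellow (431,149) and blue (577,139), in the right order. The jars, red cups, cone pack and posts look unmoved. I'll convert the rim positions and hand in if they agree.

Run:
```python
from h import *
c=bot.read_camera("top")
e=[]
for (k,p),(u,v) in zip(PAD.items(),[(131,164),(280,157),(431,149),(577,139)]):
    d=1e3*(ray(c,(u+.5)/4-.5+115,(v+.5)/4-.5+150,.130)[:2]-p); e.append(np.hypot(*d)); print(k,d.round(1))
if max(e)<8: bot.job_done(); print("handed in",bot.current_clock())
```

```text
black [ 0.2 -3.9]
green [-0.8 -3.3]
yellow [-1.2 -4.4]
blue [-0.4 -3.2]
the job is handed in; nothing more can be done
the job is handed in; nothing more can be done
```

I moved all four cups to the kiln shelf, one on each pad, in rack order from left to right: black, green, yellow, blue. I handed the job in at about 51 s of the 109 s limit.

- **Placing:** Each cup touched its pad at the expected height with about 3 N, then I released it and pulled the gripper straight up.
- **Final position check:** From the top camera, the rims measured 3 to 5 mm from the pad centres, where a foot may be up to 15 mm off and still stand fully on its pad. All four were off by about the same amount in −y, while the gripper's own position readings agreed to within 0.5 mm. I put the difference down to camera calibration and did not resolve it.
- **Everything else:** In the final pictures the cups are upright, and the jars, red look-alikes, posts and cone pack look unmoved. No check failed.

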